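# Hang the flipper crank on the parts tree

### The job

Turn the parts tree until the empty branch stands over the pointed nose of the base plate. Then take the steel flipper crank from the magnetic strip, put its bore over the upturned peg of that branch and press it gently but firmly down against the stiff rubber bush until you feel it come up hard on the stop collar below, and let go of it there. Leave the parts already hung on their pegs and do not disturb the brass sleeve on the strip or the red bat.

Things in the scene. Friction and masses are not known exactly. Their poses are not given: they have to be found in the camera images.
- tree: Turning steel parts tree: upright trunk 22 mm thick, three level branches 120 degrees apart, each ending 110 mm from the axis in an upturned peg, bar handle on top. Origin on the turning axis, 16 mm above the bench; z up; its -x axis points along the EMPTY branch, the others carry parts. Turns either way past half a turn, with about 0.15 N m of friction, and stays where left.
- handle (a point): Middle of the tree's dark steel bar handle, on the turning axis, 205 mm above the bench: bar 50 mm long (along the tree's x axis), 10 mm thick (along its y), 26 mm tall (13 mm above and below this point). Can be pinched across its thickness from above.
- empty_peg (a point): Root of the empty branch's steel peg, on its axis, 106 mm above the bench, axes as the tree's. The peg is 10 mm thick, 56 mm tall, its top 7 mm tapered. On it: a stop collar 20 mm wide with a rubber cushion, set by hand at a height that differs each time and is not measured; 12 mm above the cushion a rubber bush 17 mm wide, 7 mm tall, its top 28 to 42 mm above this point.
- peg_top (a point): Top end of that peg, 56 mm above its root. A part pressed down on the bush pushes it stiffly (about 6 N) for 12 mm, then meets the cushioned stop (7 N more per mm): home, its underside is 13 to 30 mm above the peg's root and it pushes back clearly harder. A steady press of 12 to 18 N for half a second seats it; over 25 N bends the peg. The bush stays where it was pushed.
- tree_base: Dark steel base plate of the tree, fixed: disc 150 mm in diameter, 12 mm thick, with a nose 30 mm wide whose point is 155 mm from the centre along its -x axis. Origin: centre of the underside, on the bench, under the tree's axis.
- crank: Steel flipper crank, 0.1 kg, lying flat on the strip: square hub 26 x 26 x 26 mm with an upright through bore 13 mm wide (mouths chamfered 2 mm), flat arm 14 mm wide, 5 mm thick at the underside reaching 72 mm along +x, clamp ear 14 mm wide, 20 mm tall reaching 23 mm along -x. Origin: bore axis, underside of the hub; z up. Hub is gripped on its y faces; hangs same way up, arm in any direction.
- hung_sleeve: Brass coil sleeve hung on one of the two other pegs, a tube 24 mm in diameter and 45 mm tall. Origin: centre of the underside, 121 mm above the bench. Stays on its peg.
- hung_spool: Nylon spool ring hung on the remaining peg, 36 mm in diameter, 22 mm tall. Origin: centre of the underside, 121 mm above the bench. Stays on its peg.
- strip: Grey magnetic strip screwed to the bench, 260 mm long (along its y axis), 40 mm wide, 12 mm high. Origin: centre of the underside.
- coil_sleeve: Brass coil sleeve standing on the strip beside the crank, a tube 24 mm in diameter, 40 mm tall; leave it. Origin: centre of the underside.
- bat: Red plastic flipper bat lying on the bench, 77 mm long, 22 mm wide, 14 mm high; leave it. Origin: under the centre of its thick end.
Mind the look-alikes: they are no part of the job. Several things have the shape of the crank; the one meant has the colours described above.

How it is judged:
By the outcome, as a careful person would: the job done as asked, in the order asked, and still so for the second after the job is handed in, with the robot touching nothing.
It also fails if it takes over 72 s, if anything falls off the work surface, if the arm or the gripper's body presses on something with over 40 N, if the wrist force passes 120 N, or if a joint passes its speed limit or range.

### The arm

A 6-joint arm with a two-finger parallel gripper is mounted at the origin on the work surface. World frame = base frame: x ahead of the robot, y to its left, z up, the work surface at z = 0. Lengths are in m, angles in rad, forces in N, time in s.
With the tool pointing down it reaches from about 0.275 to 0.75 m from the base axis. Payload 10.2 kg.
Tool frame: the origin (TCP) lies at the very end of the fingers, on their centre line; the grasp point (between the pads) lies 19 mm behind it (arm.grip_depth is the distance from the TCP to the grasp point, in m); z points along the fingers, y is the line along which they close (so a half turn about z gives the same grasp; the last joint's range is limited). The gripper opens to 85 mm and grips with 20 to 120 N. Pads are 22 mm wide; open, the fingers measure 114 mm over their backs; the gripper's body (76 mm by 85 mm) begins 54 mm behind the grasp point. The pads swing forward as they close: fully open they stand 13 mm farther back than shut.
Start: joints at [0.959, 0.313, 1.498, -0, 1.331, -0.223], TCP at [0.199, 0.486, 0.231] pointing down, gripper open.
Joint ranges: [-2.94, 2.94], [-0.97, 2.17], [0.19, 2.56], [-1.23, 4.37], [0.02, 3.11], [-2.88, 2.88]. Speed limits (rad/s): [2.39, 2.39, 3.01, 3.14, 3.14, 3.14].

### API

Orientations are given as a unit quaternion [x, y, z, w].
In Python, from workcell import arm gives the robot as it stands.
- The arm moves only by the tool servo_tool, never from a script. Its argument "increments" is a list of rows, each a list of 7 numbers: the turn, a rotation vector about the tool's x, y, z in rad, then the shift along the tool's x, y, z in mm, then the closure in counts, from 0 (fully open) to 255 (shut). A call has 1 to 8 rows; each row is the pose to reach, as a shift and turn from the pose commanded when the call began, along the tool's axes at that moment; what a row does not reach only later rows make up. A row lasts 1/10 s, in which the tool goes at most 50 mm and 8.59 degrees, less where a joint would pass 70% of its speed; a pose out of reach is approached as far as the arm can. A call with a gripper value outside its range is refused whole. The fingers move at their own pace and stop on an object; "newtons" is the grip in N (left out, the last holds). Time passes only in rows, so rows that repeat a pose let the fingers close. It gives the time, the measured TCP pose, the force, the opening and the grip force at its end, in the units of the state.
- arm.get_obs(): the state, without advancing time (a new reading comes with each control period).
- arm.read_camera(name): name is "side" or "top"; returns the picture (400x640x3 uint8, blue, green, red); there is no depth.
- arm.camera_model(name): a dict with "fx", "fy", "cx", "cy" (pixels), "k1" (the pictures are not rectified: a ray, as slopes to the right and down, at radius r is drawn at 1 + k1 r^2 times it, then the intrinsics apply), "extrinsics" (4x4, takes a point from camera to world coordinates). Camera axes: x right, y down, z forward; pixel columns grow to the right and rows downward; lengths in m; the calibration is good to about 2 mm. A picture is of the moment at which its call begins. camera_model takes no time and is no camera call.
- arm.job_done(): hands the job in; it is judged then, once.
The state is a dict: "t": time; "joint_pos": joint angles; "joint_vel": joint speeds; "joint_efforts": joint torques, N m; "tool_pos": TCP position; "eef_rot": TCP orientation; "wrist_force": force on the tool from outside, world axes, zero at the start; "moment": the same for the moment, N m; "opening": finger opening in m; "gripper_force": force on a finger pad.
Only numpy, scipy, OpenCV 4.12 (cv2) and the standard library are available. Lean on these libraries where they do the work, as an engineer would, in place of code of your own. Each camera call takes 0.05 s, during which the arm holds its last target. There are 200 camera calls.

## Working session

There is one attempt and no reset: what is moved stays moved. The work goes in short steps, Python scripts to look and compute and a tool call to move; the robot and the scene stay as the last step left them, time stands still between calls to the robot, and variables do not carry over. Pictures are saved under pics/ and viewed, at most 10 in all, crops included, and the job is handed in when it is done.

Besides the shell and the picture viewer there is one more tool, called after ">>>" as name([rows], argument=value, ...), one row to a line, values as JSON. servo_tool: Moves the arm, as the interface text tells. Its arguments: {"type":"object","properties":{"increments":{"type":"array","items":{"type":"array","items":{"type":"number"}}},"newtons":{"type":"number"}},"required":["increments"]}

```bash
mkdir -p pics; ls
python3 - <<'E'
from workcell import arm
import cv2,numpy as np
for n in("top","side"):
    cv2.imwrite(f"pics/{n}0.png",arm.read_camera(n)); m=arm.camera_model(n); print({k:np.round(v,4).tolist() for k,v in m.items()})
o=arm.get_obs();print(o)
E
```

```text
pics
{'fx': 372.5478, 'fy': 372.5478, 'cx': 314.739, 'cy': 203.1719, 'k1': 0.0225, 'extrinsics': [[-0.025, -0.9909, 0.1324, 0.4127], [-0.9997, 0.0249, -0.0025, -0.0817], [-0.0008, -0.1324, -0.9912, 1.1339], [0.0, 0.0, 0.0, 1.0]]}
{'fx': 383.835, 'fy': 383.835, 'cx': 318.4676, 'cy': 201.6659, 'k1': 0.0248, 'extrinsics': [[-0.7792, -0.4781, 0.4054, 0.1954], [-0.6268, 0.5943, -0.5039, 0.3734], [-0.0, -0.6467, -0.7627, 0.8285], [0.0, 0.0, 0.0, 1.0]]}
{'t': 0.1, 'joint_pos': array([ 9.58588052e-01,  3.13402694e-01,  1.49833342e+00, -1.01089359e-05,
        1.33101533e+00, -2.23426842e-01]), 'joint_vel': array([-1.02926680e-04, -7.25842329e-04, -7.00065091e-04, -1.00386327e-03,
       -1.82629387e-03, -9.91577246e-05]), 'joint_efforts': array([ 3.32526972e-03, -4.12906194e+01, -2.60142249e+01, -1.12959863e-04,
        3.03686742e-03,  3.09858490e-05]), 'tool_pos': array([0.19890204, 0.48562164, 0.23079831]), 'eef_rot': array([ 1.93167550e-01,  9.81165614e-01, -5.31547070e-04, -2.30613048e-04]), 'wrist_force': array([ 0.64849769, -0.06132298, -0.43698933]), 'moment': array([ 0.04737042,  0.01965029, -0.01446559]), 'gripper_force': 0.0, 'opening': 0.08528190521026345}
```

View pics/top0.png

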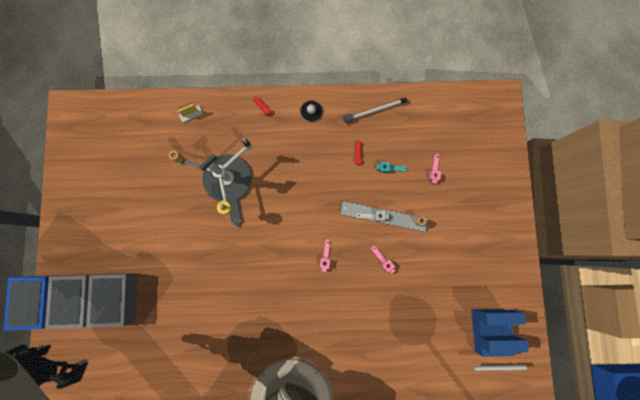

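View pics/side0.png

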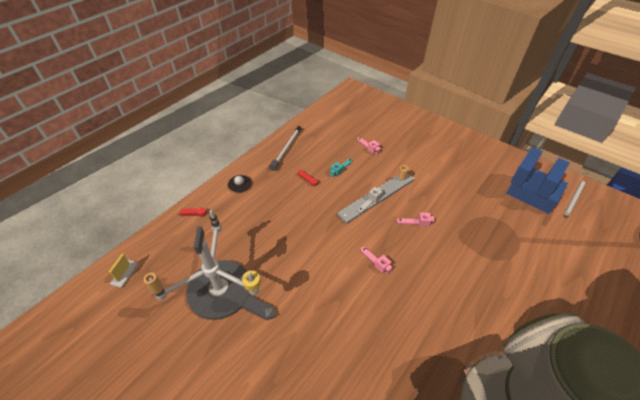

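The tree is at about (225,178) in the top view, with its nose at (237,222). The empty peg looks to be at (246,144), the spool at (223,208) and the sleeve at (174,155). The strip is at (384,216), with the grey crank hub at about (381,216). I'll zoom in.

Run:
```python
import cv2,numpy as np
t=cv2.imread("pics/top0.png");s=cv2.imread("pics/side0.png")
def c(i,x,y,w,h,k=4): return cv2.resize(i[y:y+h,x:x+w],(w*k,h*k),interpolation=cv2.INTER_CUBIC)
a=np.hstack([c(t,160,130,100,100),c(t,335,180,100,70)[:400] if 0 else c(t,335,165,100,100)])
cv2.imwrite("pics/topc.png",a[:, :800])
b=np.hstack([c(s,135,195,145,130,3),c(s,330,150,100,130,3)]);cv2.imwrite("pics/sidec.png",b)
```

```text
(no output)
```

View pics/topc.png

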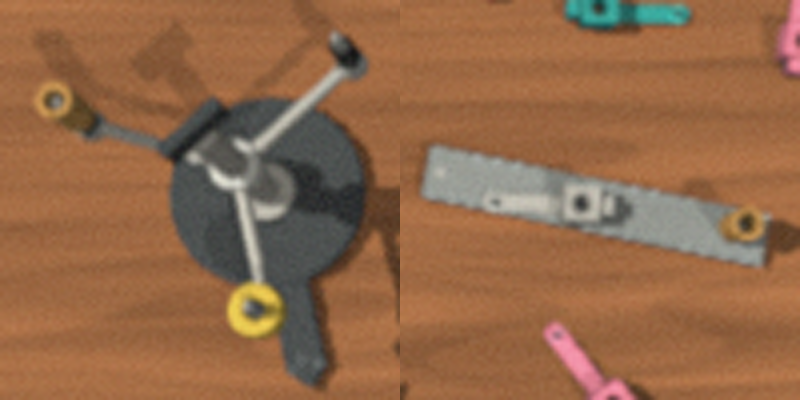

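View pics/sidec.png

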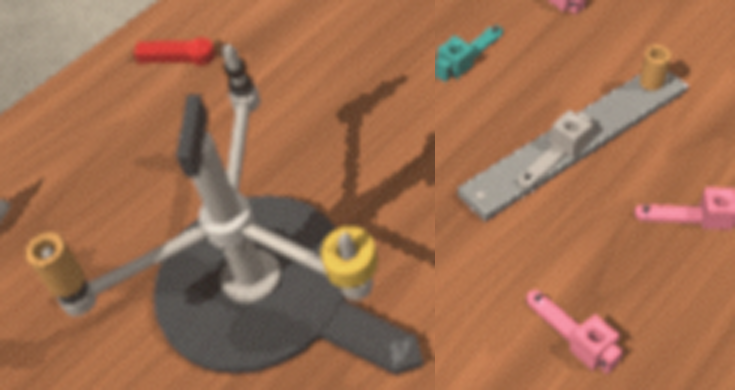

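```bash
cat > h.py <<'E'
from workcell import arm
import numpy as np, cv2
from scipy.optimize import least_squares
M={n:arm.camera_model(n) for n in("top","side")}
def proj(n,p):
    m=M[n];q=np.linalg.inv(m["extrinsics"])@np.append(p,1);s=q[:2]/q[2];s=s*(1+m["k1"]*(s@s))
    return np.array([m["fx"]*s[0]+m["cx"],m["fy"]*s[1]+m["cy"]])
def onz(n,uv,z):
    return least_squares(lambda a:proj(n,[a[0],a[1],z])-uv,[.4,0]).x
def crop(u,v,x0,y0,k): return np.array([x0+(u+.5)/k-.5,y0+(v+.5)/k-.5])
E
python3 - <<'E'
from h import *
T=lambda u,v:crop(u,v,160,130,4); T2=lambda u,v:crop(u-400,v,335,165,4)
S=lambda u,v:crop(u,v,135,195,3); S2=lambda u,v:crop(u-435,v,330,150,3)
def P(c,s,r,a,z): return [c[0]+r*np.cos(a),c[1]+r*np.sin(a),z]
# tree: x,y,base nose ang, empty branch ang
obs=[("top",T(316,384),'n'),("top",T(340,40),'e'),("top",T(256,310),'sp'),("top",T(55,101),'sl'),("top",T(268,193),'d'),
("side",S(229,48),'e'),("side",S(350,243),'sp'),("side",S(46,247),'sl'),("top",T(191,126),'h')]
sg=-1
def pt(k,a):
    c=a[:2]
    if k=='n':return P(c,0,.155,a[2],.012)
    if k=='d':return [*c,.012]
    if k=='h':return [*c,.218]
    return P(c,0,.11,a[3]+{'e':0,'sp':sg*2.0944,'sl':-sg*2.0944}[k],{'e':.162,'sp':.143,'sl':.166}[k])
for sg in(1,-1):
  best=min((least_squares(lambda a:np.concatenate([proj(n,pt(k,a))-uv for n,uv,k in obs]),[.5,.2,np.pi,e],loss='soft_l1') for e in(-2,0,2)),key=lambda r:r.cost)
  print(sg,best.x.round(4),best.cost)
  for n,uv,k in obs: print(n,k,(proj(n,pt(k,best.x))-uv).round(1))
  if sg==1:b1=best
for n,f,b,a,sl in(("top",T2,(582,203),(495,202),(742,222)),("side",S2,(575,125),(527,177),(657,52))):
    B=onz(n,f(*b),.038);A=onz(n,f(*a),.017);print(n,B,A,"yaw",np.arctan2(*(A-B)[::-1]),np.linalg.norm(A-B),"sleeve",onz(n,f(*sl),.052))
c=[(430,145),(765,213),(768,265),(422,195)]
print([onz("top",T2(*q),.012).round(4) for q in c])
E
```

```text
1 [0.6501 0.1827 3.3801 3.3838] 368.9296343254496
top n [0.1 0.2]
top e [-21.4  65.6]
top sp [ 21.1 -67.7]
top sl [-0.1  0.1]
top d [ 0.2 -0.8]
side e [39.1 59.8]
side sp [-40.4 -61.2]
side sl [0.2 0.3]
top h [ 0.1 -0.6]
-1 [ 0.648   0.183   3.3842 -0.8306] 2.1223526393762855
top n [0.2 0.9]
top e [-0.6 -0.9]
top sp [ 0.2 -0. ]
top sl [ 0.2 -0.1]
top d [ 0.1 -0.2]
side e [-0.1 -1. ]
side sp [-0.1  1.4]
side sl [ 0.2 -0.1]
top h [0.  0.2]
top [ 0.5179054 -0.2765419] [ 0.52230523 -0.21494131] yaw 1.499492272714272 0.06175751572128312 sleeve [ 0.49983311 -0.38936271]
side [ 0.51448271 -0.27818667] [ 0.52199034 -0.21483896] yaw 1.4528319322696608 0.06379104120671511 sleeve [ 0.49942315 -0.3943394 ]
[array([ 0.5675, -0.1679]), array([ 0.5094, -0.4184]), array([ 0.4703, -0.4181]), array([ 0.5295, -0.1606])]
```

```bash
cat >> h.py <<'E'
from scipy.spatial.transform import Rotation as R
def inc(pos,phi,frm=None):
    "increments from the present pose to TCP pos with tool down and its y at world angle phi"
    o=arm.get_obs(); p,r=(o["tool_pos"],R.from_quat(o["eef_rot"]))
    if frm: p,r=np.array(frm[0]),down(frm[1])
    best=min((down(phi+k) for k in(0,np.pi)),key=lambda g:(r.inv()*g).magnitude())
    print(np.r_[(r.inv()*best).as_rotvec().round(3),(r.inv().apply(np.array(pos)-p)*1e3).round(1)])
def down(phi): 
    y=np.array([np.cos(phi),np.sin(phi),0]);z=np.array([0,0,-1.]);return R.from_matrix(np.c_[np.cross(y,z),y,z])
E
python3 - <<'E'
from h import *
inc([.648,.183,.27],.740)
E
```

```text
[-1.000e-03  0.000e+00  4.420e-01 -5.303e+02 -1.098e+02 -3.920e+01]
```

>>> servo_tool([
  [0,0,0.15,-50,-10,-39,80],
  [0,0,0.3,-100,-21,-39,80],
  [0,0,0.44,-150,-31,-39,80],
  [0,0,0.44,-200,-41,-39,80],
  [0,0,0.44,-250,-52,-39,80],
  [0,0,0.44,-300,-62,-39,80],
  [0,0,0.44,-350,-72,-39,80],
  [0,0,0.44,-390,-81,-39,80],
], newtons=50)

```text
t: 0.9
tool_pos: [0.5231, 0.2667, 0.27]
eef_rot: [0.403, 0.915, -0.0, -0.0]
wrist_force: [-0.2, 1.1, 0.6]
opening: 0.0582
gripper_force: 0.0
```

Run:
```python
from h import *
inc([.648,.183,.25],.740)
```

```text
[-0.000e+00 -0.000e+00  2.000e-03 -1.461e+02  3.550e+01  1.990e+01]
```

>>> servo_tool([
  [0,0,0,-45,10,0,80],
  [0,0,0,-95,23,0,80],
  [0,0,0,-146,35.5,10,80],
  [0,0,0,-146,35.5,20,80],
  [0,0,0,-146,35.5,20,80],
  [0,0,0,-146,35.5,20,80],
])

```text
t: 1.5
tool_pos: [0.6458, 0.1854, 0.2505]
eef_rot: [0.402, 0.916, -0.0, -0.0]
wrist_force: [-0.5, -0.5, 0.6]
opening: 0.0584
gripper_force: 0.0
```

Run:
```python
from h import *
inc([.648,.183,.197],.740)
t=arm.read_camera("top")[100:200,170:290];s=arm.read_camera("side")[170:290,130:270]
f=lambda i:cv2.resize(i,(400,400),interpolation=2)
cv2.imwrite("pics/c2.png",np.hstack([f(t),f(s)]))
```

```text
[-0.00e+00 -1.00e-03  3.00e-03 -3.30e+00 -0.00e+00  5.35e+01]
```

View pics/c2.png

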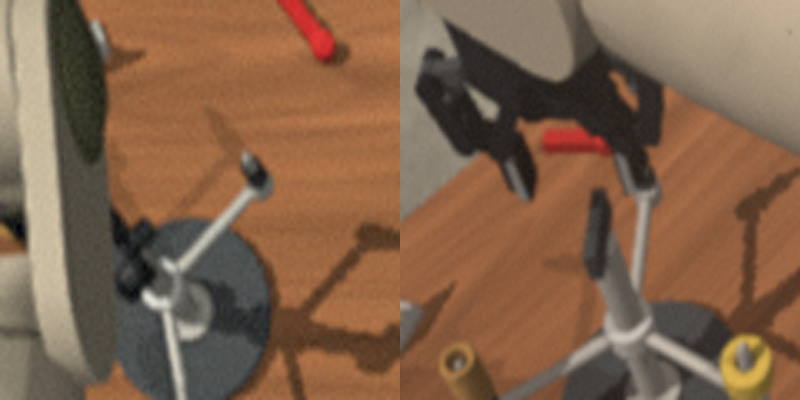

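The fingers straddle the handle at about (598,195) in the side crop, aligned with it. I'll descend and pinch.

>>> servo_tool([
  [0,0,0,-3,0,30,80],
  [0,0,0,-3,0,53,80],
  [0,0,0,-3,0,53,80],
  [0,0,0,-3,0,53,255],
  [0,0,0,-3,0,53,255],
  [0,0,0,-3,0,53,255],
  [0,0,0,-3,0,53,255],
  [0,0,0,-3,0,53,255],
], newtons=50)

```text
t: 2.4
tool_pos: [0.6504, 0.1839, 0.1992]
eef_rot: [0.402, 0.915, 0.003, 0.003]
wrist_force: [10.5, 8.1, 0.7]
opening: 0.0088
gripper_force: 50.8
```

>>> servo_tool([
  [0,0,0,0,2.5,0,255],
  [0,0,0,0,2.5,0,255],
])

```text
t: 2.6
tool_pos: [0.6504, 0.184, 0.1992]
eef_rot: [0.403, 0.915, -0.0, 0.001]
wrist_force: [-4.2, -0.5, 6.8]
opening: 0.009
gripper_force: 51.6
```

>>> servo_tool([
  [0,0,0.12,0,-0.5,0,255],
  [0,0,0.26,0,-0.5,0,255],
  [0,0,0.4,0,-0.5,0,255],
  [0,0,0.54,0,-0.5,0,255],
  [0,0,0.68,0,-0.5,0,255],
  [0,0,0.82,0,-0.5,0,255],
  [0,0,0.96,0,-0.5,0,255],
  [0,0,1.0,0,-0.5,0,255],
])

```text
t: 3.4
tool_pos: [0.6493, 0.1838, 0.1991]
eef_rot: [0.793, 0.609, -0.0, -0.0]
wrist_force: [-7.5, -1.6, 8.0]
opening: 0.0087
gripper_force: 51.8
```

>>> servo_tool([
  [0,0,0.14,0,-1,-0.5,255],
  [0,0,0.28,0,-1,-0.5,255],
  [0,0,0.42,0,-1,-0.5,255],
  [0,0,0.56,0,-1,-0.5,255],
  [0,0,0.7,0,-1,-0.5,255],
  [0,0,0.84,0,-1,-0.5,255],
  [0,0,0.98,0,-1,-0.5,255],
  [0,0,1.07,0,-1,-0.5,255],
])

```text
t: 4.2
tool_pos: [0.6484, 0.1847, 0.1992]
eef_rot: [0.993, 0.119, -0.0, -0.001]
wrist_force: [-5.7, 2.3, 5.0]
opening: 0.0086
gripper_force: 51.4
```

>>> servo_tool([
  [0,0,0,0,0,0,255],
  [0,0,0,0,0,0,255],
])

```text
t: 4.4
tool_pos: [0.6485, 0.1847, 0.1992]
eef_rot: [0.993, 0.121, -0.0, -0.001]
wrist_force: [-6.0, 2.5, 5.4]
opening: 0.0086
gripper_force: 51.4
```

Run:
```python
from h import *
o=arm.get_obs();a=R.from_quat(o["eef_rot"]).as_matrix()[:,1];print(np.arctan2(a[1],a[0]),o["moment"],o["joint_pos"].round(2))
```

```text
-1.3278533274195725 [ 0.51630701  1.02283154 -0.16583996] [0.1  0.68 1.02 0.   1.44 1.43]
```

>>> servo_tool([
  [0,0,0,0,0,0,80],
  [0,0,0,0,0,0,80],
  [0,0,0,0,0,0,80],
  [0,0,0,0,0,-40,80],
  [0,0,0,0,0,-80,80],
  [0,0,0,0,0,-80,80],
])

```text
t: 5.0
tool_pos: [0.6505, 0.184, 0.2842]
eef_rot: [0.993, 0.121, 0.005, 0.0]
wrist_force: [-0.4, 1.2, 0.5]
opening: 0.0586
gripper_force: 0.0
```

Run:
```python
from h import *
inc([.516,-.277,.18],-.10)
```

```text
[ 8.000e-03 -8.000e-03 -1.228e+00 -2.425e+02  4.150e+02  1.023e+02]
```

>>> servo_tool([
  [0,0,-0.14,-24,41,0,80],
  [0,0,-0.28,-48,82,0,80],
  [0,0,-0.42,-72,124,0,80],
  [0,0,-0.56,-96,165,0,80],
  [0,0,-0.7,-120,206,0,80],
  [0,0,-0.84,-144,247,0,80],
  [0,0,-0.98,-168,288,0,80],
  [0,0,-1.12,-168,288,0,80],
])

```text
t: 5.8
tool_pos: [0.5538, -0.1407, 0.2775]
eef_rot: [0.777, 0.63, -0.001, 0.0]
wrist_force: [1.1, 1.4, -0.2]
opening: 0.0587
gripper_force: 0.0
```

Run:
```python
from h import *
inc([.516,-.277,.18],-.10)
T=arm.read_camera("top");S=arm.read_camera("side");cv2.imwrite("pics/t3.png",T);cv2.imwrite("pics/s3.png",S)
t=T[130:230,160:260];s=S[195:325,135:265]
f=lambda i:cv2.resize(i,(400,400),interpolation=2)
cv2.imwrite("pics/c3.png",np.hstack([f(t),f(s)]))
```

```text
[-0.000e+00  1.000e-03 -1.080e-01 -1.411e+02 -8.800e+00  9.760e+01]
```

View pics/c3.png

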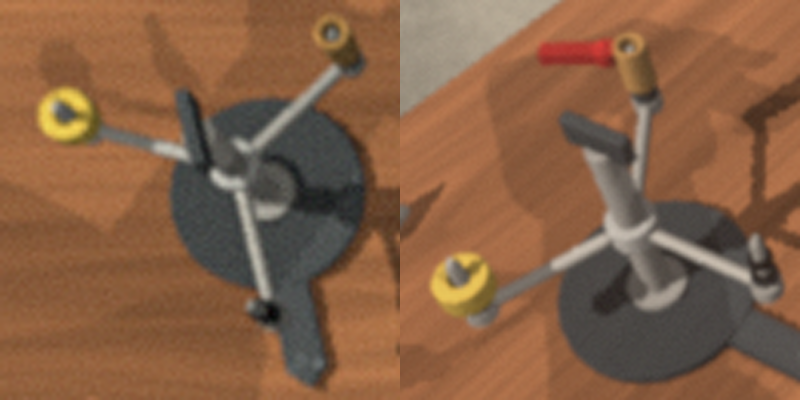

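Run:
```python
from h import *
T=lambda u,v:crop(u,v,160,130,4); S=lambda u,v:crop(u-400,v,135,195,400/130)
obs=[("top",T(253,303),'e'),("top",T(66,115),'sp'),("top",T(332,33),'sl'),("top",T(314,382),'n'),("top",T(268,193),'d'),
("side",S(755,238),'e'),("side",S(460,275),'sp'),("side",S(630,45),'sl')]
def pt(k,a):
    P=lambda r,t,z:[a[0]+r*np.cos(t),a[1]+r*np.sin(t),z]
    if k=='n':return P(.155,a[2],.012)
    if k=='d':return [*a[:2],.012]
    return P(.11,a[3]+{'e':0,'sp':-2.0944,'sl':2.0944}[k],{'e':.162,'sp':.143,'sl':.166}[k])
b=least_squares(lambda a:np.concatenate([proj(n,pt(k,a))-uv for n,uv,k in obs]),[.65,.18,3.38,3.38],loss='soft_l1').x
print(b)
for n,uv,k in obs: print(n,k,(proj(n,pt(k,b))-uv).round(1))
# disc centre & nose axis by segmentation of dark plate, top view
t=cv2.imread("pics/t3.png");g=t.max(2);m=(g<85)
for n,q in(("L",(283,280)),("R",(322,265)),("L2",(292,365)),("R2",(328,360))): print(n,onz("top",T(*q),.012))
```

```text
[0.64789119 0.1840528  3.38227205 3.38002861]
top e [-0.3  0.7]
top sp [-0.1 -0.5]
top sl [ 0.1 -0.2]
top n [0.2 1.4]
top d [-0.3 -0.1]
side e [ 0.2 -0.3]
side sp [-0.1  0. ]
side sl [-0.3 -0.4]
L [0.57988909 0.17148782]
R [0.59068187 0.14193346]
L2 [0.5149469  0.16438799]
R2 [0.51803733 0.13730211]
```

>>> servo_tool([
  [0,0,-0.11,-45,-3,20,60],
  [0,0,-0.11,-95,-6,50,60],
  [0,0,-0.11,-140,-8,97,60],
  [0,0,-0.11,-140,-8,147,60],
  [0,0,-0.11,-140,-8,190,60],
  [0,0,-0.11,-140,-8,190,60],
  [0,0,-0.11,-140,-8,190,60],
])

```text
t: 6.6
tool_pos: [0.5186, -0.2704, 0.0873]
eef_rot: [0.741, 0.671, -0.0, -0.001]
wrist_force: [0.1, 0.1, 1.2]
opening: 0.0651
gripper_force: 0.0
```

Run:
```python
from h import *
inc([.517,-.2765,.016],-.096)
f=lambda i:cv2.resize(i,(400,400),interpolation=2)
cv2.imwrite("pics/c4.png",np.hstack([f(arm.read_camera("top")[165:265,335:435]),f(arm.read_camera("side")[140:240,320:420])]))
```

```text
[-2.00e-03 -1.00e-03 -3.00e-03 -6.30e+00 -9.00e-01  7.13e+01]
```

View pics/c4.png

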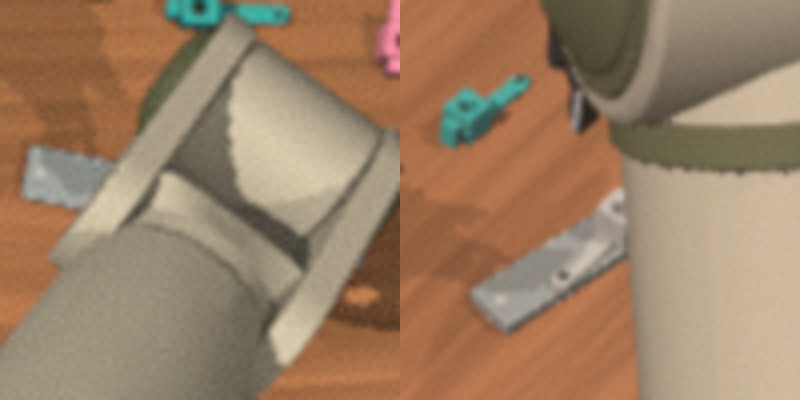

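The arm hides the hub in both views, so I'll go by the measured pose.

>>> servo_tool([
  [0,0,0,-6,-1,40,60],
  [0,0,0,-6,-1,68,60],
  [0,0,0,-6,-1,68,60],
  [0,0,0,-6,-1,68,60],
])

```text
t: 7.1
tool_pos: [0.5182, -0.2777, 0.0223]
eef_rot: [0.741, 0.672, 0.0, 0.002]
wrist_force: [-0.5, -0.6, 0.5]
opening: 0.0651
gripper_force: 0.0
```

Run:
```python
from h import *
inc([.517,-.2765,.016],-.096)
```

```text
[ 3.0e-03  2.0e-03 -2.0e-03  1.0e+00 -1.4e+00  6.3e+00]
```

>>> servo_tool([
  [0,0,0,1,-1,6,60],
  [0,0,0,1,-1,6,255],
  [0,0,0,1,-1,6,255],
  [0,0,0,1,-1,6,255],
  [0,0,0,1,-1,6,255],
  [0,0,0,1,-1,6,255],
  [0,0,0,1,-1,6,255],
], newtons=60)

```text
t: 7.8
tool_pos: [0.5166, -0.2765, 0.0148]
eef_rot: [0.741, 0.672, 0.0, 0.001]
wrist_force: [0.3, 0.0, 6.2]
opening: 0.0246
gripper_force: 59.9
```

>>> servo_tool([
  [0,0,0,0,0,-5,255],
  [0,0,0,0,0,-15,255],
  [0,0,0,0,0,-50,255],
  [0,0,0,0,0,-100,255],
  [0,0,0,0,0,-150,255],
  [0,0,0,0,0,-195,255],
  [0,0,0,0,0,-195,255],
])

```text
t: 8.5
tool_pos: [0.5177, -0.2773, 0.2161]
eef_rot: [0.741, 0.672, 0.001, 0.006]
wrist_force: [-0.3, -0.4, -2.0]
opening: 0.0252
gripper_force: 59.3
```

Run:
```python
from h import *
inc([.5426,.159,.21],-.096); inc([.5426,.06,.21],-.096)
f=lambda i:cv2.resize(i,(400,400),interpolation=2)
cv2.imwrite("pics/c5.png",np.hstack([f(arm.read_camera("top")[125:265,315:455]),f(arm.read_camera("side")[90:230,310:450])]))
```

```text
[ 1.000e-02  7.000e-03 -2.000e-03  4.367e+02 -1.790e+01  3.000e+00]
[ 1.000e-02  7.000e-03 -2.000e-03  3.382e+02 -8.200e+00  3.700e+00]
```

>>> servo_tool([
  [0,0,0,50,-2,0,255],
  [0,0,0,100,-4,0,255],
  [0,0,0,150,-6,0,255],
  [0,0,0,200,-8,0,255],
  [0,0,0,250,-10,0,255],
  [0,0,0,300,-12,0,255],
  [0,0,0,350,-14,0,255],
  [0,0,0,390,-16,0,255],
])

```text
t: 9.4
tool_pos: [0.5371, 0.1162, 0.2072]
eef_rot: [0.741, 0.672, -0.001, -0.001]
wrist_force: [0.6, -0.6, -1.7]
opening: 0.0246
gripper_force: 59.2
```

Run:
```python
from h import *
inc([.5426,.159,.195],-.096)
```

```text
[-3.00e-03  0.00e+00 -1.00e-03  4.31e+01  1.30e+00  1.21e+01]
```

>>> servo_tool([
  [0,0,0,25,1,0,255],
  [0,0,0,43,1,6,255],
  [0,0,0,43,1,12,255],
  [0,0,0,43,1,12,255],
  [0,0,0,43,1,12,255],
])

```text
t: 9.9
tool_pos: [0.5432, 0.1553, 0.1962]
eef_rot: [0.741, 0.671, -0.001, -0.0]
wrist_force: [0.0, -0.0, -1.1]
opening: 0.0249
gripper_force: 59.2
```

Run:
```python
from h import *
inc([.5426,.159,.195],-.096)
S=arm.read_camera("side");T=arm.read_camera("top");cv2.imwrite("pics/s6.png",S)
f=lambda i:cv2.resize(i,(400,600),interpolation=2)
cv2.imwrite("pics/c6.png",np.hstack([f(T[160:250,200:260]),f(S[200:320,210:290])]))
```

```text
[-1.0e-03  0.0e+00 -3.0e-03  3.6e+00 -1.0e+00  1.2e+00]
```

View pics/c6.png

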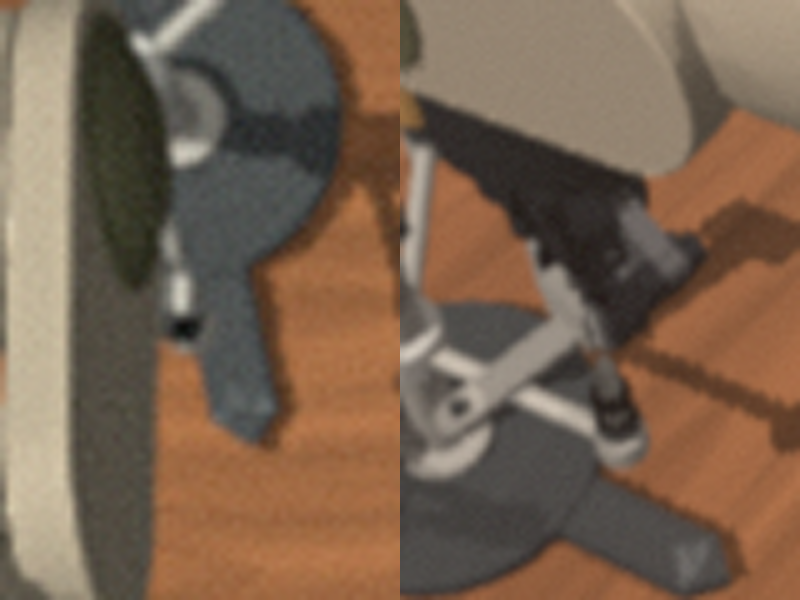

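Run:
```python
from h import *
o=arm.get_obs();p=o["tool_pos"];print(p)
C=lambda u,v:crop(u-400,v,210,200,5)
y=-.096+np.pi/2; d=np.array([np.cos(y),np.sin(y)])
h=onz("side",C(460,407),p[2]+.002)
for r in(.062,.064):print("bore from hole",h-r*d)
print("hole pred",p[:2]+.063*d,"hole",h)
print("peg side", onz("side",crop(355,238,135,195,400/130),.162),onz("side",crop(229,48,135,195,3),.162)," top", onz("top",crop(253,303,160,130,4),.162))
# predicted overlay
S=cv2.imread("pics/s6.png");k=6;I=cv2.resize(S[200:300,210:310],(600,600),interpolation=2)
yv=np.array([-d[1],d[0]])
def ln(a,b,c):
    q=[tuple(int(round(x)) for x in ((proj("side",w)-[210,200]+.5)*k-.5)) for w in(a,b)];cv2.line(I,*q,c,1)
z=p[2]-.003
for s in(-1,1):
    for zz in(z,z+.005): ln([*(p[:2]+s*.007*yv+.013*d),zz],[*(p[:2]+s*.007*yv+.072*d),zz],(0,255,0))
for zz in(z,z+.005): ln([*(p[:2]-.007*yv+.072*d),zz],[*(p[:2]+.007*yv+.072*d),zz],(0,255,0))
a=np.array([.5426,.159]);
for s in(-1,1):
    e=np.array([-.627,.779])[::-1]*.005*s
    e=np.array([.779,.627])*.005*s
    ln([*(a+e),.106],[*(a+e),.162],(255,0,255))
cv2.imwrite("pics/c7.png",I)
```

```text
[0.54353529 0.1554114  0.19684582]
bore from hole [0.54288607 0.15453344]
bore from hole [0.54269437 0.15254265]
hole pred [0.549574   0.21812132] hole [0.54882894 0.21624796]
peg side [0.54080188 0.1588532 ] [0.71973635 0.10361692]  top [0.54276572 0.15720986]
```

View pics/c7.png

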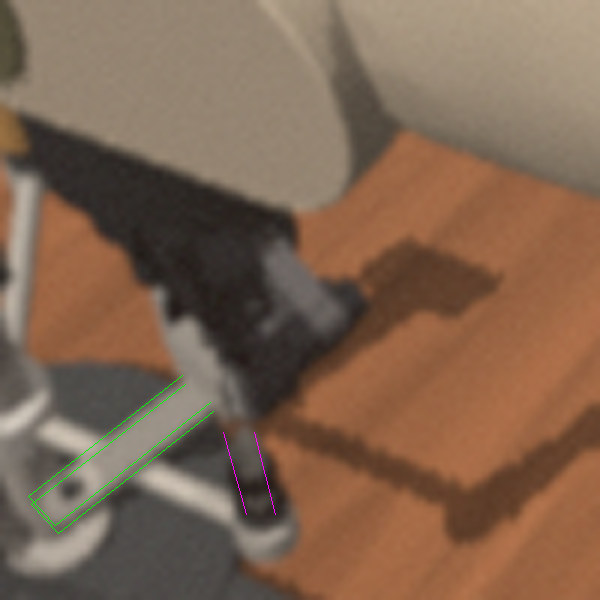

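The overlay matches: arm tip at about (45,515), peg at about (248,440). The hub bore needs to move about +5 mm in y and −1.5 mm in x.

>>> servo_tool([
  [0,0,0,4.8,-1.8,0,255],
  [0,0,0,4.8,-1.8,10,255],
  [0,0,0,4.8,-1.8,20,255],
  [0,0,0,4.8,-1.8,20,255],
  [0,0,0,4.8,-1.8,20,255],
])

```text
t: 10.5
tool_pos: [0.5421, 0.1612, 0.1764]
eef_rot: [0.741, 0.672, -0.0, -0.0]
wrist_force: [0.3, -0.0, -0.6]
opening: 0.0247
gripper_force: 59.2
```

Run:
```python
from h import *
S=arm.read_camera("side");print(arm.get_obs()["tool_pos"])
cv2.imwrite("pics/c8.png",cv2.resize(S[210:310,210:290],(480,600),interpolation=2))
```

```text
[0.54222512 0.16119246 0.17678865]
```

View pics/c8.png

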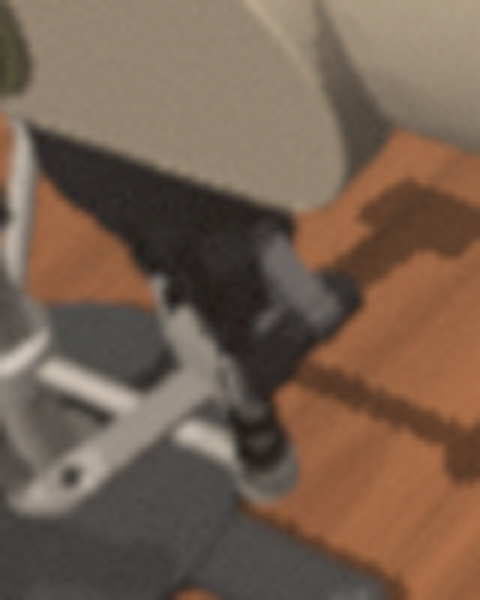

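>>> servo_tool([
  [0,0,0,0,0,5,255],
  [0,0,0,0,0,9,255],
  [0,0,0,0,0,12,255],
  [0,0,0,0,0,14,255],
  [0,0,0,0,0,14,255],
])

```text
t: 11.05
tool_pos: [0.542, 0.1612, 0.1625]
eef_rot: [0.741, 0.672, -0.0, -0.0]
wrist_force: [0.0, 0.3, -1.7]
opening: 0.025
gripper_force: 59.2
```

>>> servo_tool([
  [0,0,0,0,0,1.5,255],
  [0,0,0,0,0,3,255],
  [0,0,0,0,0,4,255],
  [0,0,0,0,0,4,255],
])

```text
t: 11.45
tool_pos: [0.5422, 0.1612, 0.1587]
eef_rot: [0.741, 0.672, -0.0, 0.0]
wrist_force: [-1.6, 0.0, -0.4]
opening: 0.025
gripper_force: 59.2
```

>>> servo_tool([
  [0,0,0,0,0,1.5,255],
  [0,0,0,0,0,3,255],
  [0,0,0,0,0,4,255],
  [0,0,0,0,0,4,255],
])

```text
t: 11.85
tool_pos: [0.5421, 0.1612, 0.1546]
eef_rot: [0.741, 0.672, -0.0, -0.0]
wrist_force: [0.7, -0.9, -1.6]
opening: 0.0251
gripper_force: 59.3
```

>>> servo_tool([
  [0,0,0,0,0,1.5,255],
  [0,0,0,0,0,3,255],
  [0,0,0,0,0,4,255],
  [0,0,0,0,0,4,255],
])

```text
t: 12.25
tool_pos: [0.5421, 0.1612, 0.1506]
eef_rot: [0.741, 0.672, -0.0, -0.0]
wrist_force: [0.3, -0.8, -2.2]
opening: 0.0247
gripper_force: 59.3
```

>>> servo_tool([
  [0,0,0,0,0,1.5,255],
  [0,0,0,0,0,3,255],
  [0,0,0,0,0,4,255],
  [0,0,0,0,0,4,255],
])

```text
t: 12.65
tool_pos: [0.5421, 0.1612, 0.1466]
eef_rot: [0.741, 0.672, -0.0, -0.0]
wrist_force: [0.6, -1.0, -1.8]
opening: 0.0249
gripper_force: 59.3
```

>>> servo_tool([
  [0,0,0,0,0,1.5,255],
  [0,0,0,0,0,3,255],
  [0,0,0,0,0,3,255],
])

```text
t: 12.95
tool_pos: [0.5421, 0.1612, 0.1435]
eef_rot: [0.741, 0.672, -0.0, -0.0]
wrist_force: [0.6, -1.0, -1.8]
opening: 0.0249
gripper_force: 59.3
```

>>> servo_tool([
  [0,0,0,0,0,1.5,255],
  [0,0,0,0,0,2,255],
  [0,0,0,0,0,2,255],
])

```text
t: 13.25
tool_pos: [0.5422, 0.1613, 0.1418]
eef_rot: [0.741, 0.672, 0.0, 0.0]
wrist_force: [0.8, -1.3, -0.7]
opening: 0.0252
gripper_force: 59.4
```

>>> servo_tool([
  [0,0,0,0,0,1.5,255],
  [0,0,0,0,0,2,255],
  [0,0,0,0,0,2,255],
])

```text
t: 13.55
tool_pos: [0.5422, 0.1613, 0.1401]
eef_rot: [0.741, 0.672, 0.0, 0.0]
wrist_force: [-1.9, -0.5, 4.8]
opening: 0.0246
gripper_force: 59.8
```

>>> servo_tool([
  [0,0,0,0,0,1.5,255],
  [0,0,0,0,0,2,255],
  [0,0,0,0,0,2,255],
])

```text
t: 13.85
tool_pos: [0.5422, 0.1613, 0.1379]
eef_rot: [0.741, 0.672, 0.0, 0.0]
wrist_force: [-0.9, -1.2, 4.7]
opening: 0.0251
gripper_force: 59.8
```

Bush contact came at TCP z ≈ 0.141 with about 6 N, so the stop should be near 0.129.

>>> servo_tool([
  [0,0,0,0,0,1.5,255],
  [0,0,0,0,0,3,255],
  [0,0,0,0,0,4.5,255],
  [0,0,0,0,0,4.5,255],
])

```text
t: 14.25
tool_pos: [0.5422, 0.1612, 0.1332]
eef_rot: [0.741, 0.672, 0.0, -0.0]
wrist_force: [-1.2, -0.4, 3.8]
opening: 0.0249
gripper_force: 59.8
```

>>> servo_tool([
  [0,0,0,0,0,1,255],
  [0,0,0,0,0,2,255],
  [0,0,0,0,0,2,255],
])

```text
t: 14.55
tool_pos: [0.5422, 0.1613, 0.1313]
eef_rot: [0.741, 0.672, 0.0, 0.0]
wrist_force: [1.1, -1.0, 4.2]
opening: 0.0243
gripper_force: 59.8
```

>>> servo_tool([
  [0,0,0,0,0,0.7,255],
  [0,0,0,0,0,0.7,255],
])

```text
t: 14.75
tool_pos: [0.5422, 0.1613, 0.1306]
eef_rot: [0.741, 0.672, 0.0, 0.0]
wrist_force: [-0.7, -1.9, 5.0]
opening: 0.025
gripper_force: 59.8
```

>>> servo_tool([
  [0,0,0,0,0,0.7,255],
  [0,0,0,0,0,0.7,255],
])

```text
t: 14.95
tool_pos: [0.5422, 0.1613, 0.1299]
eef_rot: [0.741, 0.672, 0.0, 0.0]
wrist_force: [-1.2, -0.6, 3.8]
opening: 0.0252
gripper_force: 59.8
```

>>> servo_tool([
  [0,0,0,0,0,0.5,255],
  [0,0,0,0,0,0.5,255],
])

```text
t: 15.15
tool_pos: [0.5422, 0.1613, 0.1294]
eef_rot: [0.741, 0.672, 0.0, 0.0]
wrist_force: [-0.1, -0.5, 4.8]
opening: 0.0247
gripper_force: 59.8
```

>>> servo_tool([
  [0,0,0,0,0,0.6,255],
  [0,0,0,0,0,0.6,255],
])

```text
t: 15.35
tool_pos: [0.5422, 0.1612, 0.1289]
eef_rot: [0.741, 0.672, 0.0, 0.0]
wrist_force: [-1.0, -0.5, 6.2]
opening: 0.025
gripper_force: 60.1
```

>>> servo_tool([
  [0,0,0,0,0,0.6,255],
  [0,0,0,0,0,0.6,255],
])

```text
t: 15.55
tool_pos: [0.5422, 0.1613, 0.1286]
eef_rot: [0.741, 0.672, 0.0, 0.0]
wrist_force: [-1.7, -1.0, 8.1]
opening: 0.0252
gripper_force: 60.3
```

The reading is climbing, so the stop is reached.

>>> servo_tool([
  [0,0,0,0,0,0.8,255],
  [0,0,0,0,0,0.8,255],
])

```text
t: 15.75
tool_pos: [0.5423, 0.1613, 0.1281]
eef_rot: [0.741, 0.672, 0.0, 0.0]
wrist_force: [-2.4, -0.8, 10.6]
opening: 0.0248
gripper_force: 60.7
```

>>> servo_tool([
  [0,0,0,0,0,0.7,255],
  [0,0,0,0,0,0.7,255],
])

```text
t: 15.95
tool_pos: [0.5423, 0.1613, 0.1278]
eef_rot: [0.741, 0.672, 0.0, 0.0]
wrist_force: [-3.3, -2.3, 13.4]
opening: 0.0249
gripper_force: 61.0
```

Reads 13.4 N (about 15 N true). I'll hold 0.7 s.

>>> servo_tool([
  [0,0,0,0,0,0.2,255],
  [0,0,0,0,0,0.2,255],
  [0,0,0,0,0,0.2,255],
  [0,0,0,0,0,0.2,255],
  [0,0,0,0,0,0.2,255],
  [0,0,0,0,0,0.2,255],
  [0,0,0,0,0,0.2,255],
  [0,0,0,0,0,0.2,255],
])

```text
t: 16.75
tool_pos: [0.5423, 0.1613, 0.1277]
eef_rot: [0.741, 0.672, 0.0, 0.0]
wrist_force: [-4.9, -1.4, 14.1]
opening: 0.0248
gripper_force: 61.1
```

>>> servo_tool([
  [0,0,0,0,0,-1,255],
  [0,0,0,0,0,-1,100],
  [0,0,0,0,0,-1,100],
  [0,0,0,0,0,-1,100],
  [0,0,0,0,0,-1,100],
])

```text
t: 17.25
tool_pos: [0.542, 0.1613, 0.1271]
eef_rot: [0.741, 0.672, -0.0, -0.0]
wrist_force: [-0.6, -0.7, 0.7]
opening: 0.052
gripper_force: 0.0
```

>>> servo_tool([
  [0,0,0,0,0,-10,100],
  [0,0,0,0,0,-30,100],
  [0,0,0,0,0,-70,100],
  [0,0,0,0,0,-120,100],
  [0,0,0,-50,0,-130,100],
  [0,0,0,-100,0,-130,100],
  [0,0,0,-150,0,-130,100],
  [0,0,0,-200,0,-130,100],
])

```text
t: 18.05
tool_pos: [0.5221, -0.0385, 0.2584]
eef_rot: [0.741, 0.672, 0.0, 0.0]
wrist_force: [0.7, 0.5, -0.4]
opening: 0.0519
gripper_force: 0.0
```

Run:
```python
from h import *
T=arm.read_camera("top");S=arm.read_camera("side")
def cen(I,box,lo,hi):
    x0,y0,x1,y1=box;m=cv2.inRange(cv2.cvtColor(I,cv2.COLOR_BGR2HSV)[y0:y1,x0:x1],lo,hi);v,u=np.nonzero(m);return (u.mean()+x0).round(2),(v.mean()+y0).round(2),len(u)
for n,a,b,bx in(("top",cv2.imread("pics/t3.png"),T,(160,145,190,175)),("side",cv2.imread("pics/s3.png"),S,(140,270,175,305))):
    for I in(a,b):print(n,"spool",cen(I,bx,(22,120,120),(32,255,255)))
# template shift of hung sleeve
def shift(a,b,box,n):
    x0,y0,x1,y1=box;t=a[y0:y1,x0:x1];r=cv2.matchTemplate(b[y0-5:y1+5,x0-5:x1+5],t,5);_,v,_,l=cv2.minMaxLoc(r);print(n,v.round(3),l[0]-5,l[1]-5)
t3=cv2.imread("pics/t3.png");s3=cv2.imread("pics/s3.png")
shift(t3,T,(234,132,252,152),"sleeve top");shift(s3,S,(200,203,222,230),"sleeve side");shift(t3,T,(200,148,222,175),"handle")
t0=cv2.imread("pics/top0.png");s0=cv2.imread("pics/side0.png")
shift(t0,T,(415,213,428,228),"strip sleeve");shift(s0,S,(395,162,413,182),"strip sleeve side");shift(s0,S,(295,168,320,188),"bat side");shift(t0,T,(350,138,368,168),"bat")
# crank arm: template from crank picture before release vs predicted hole
z=.125;d=np.array([.096,.995]);c=np.array([.542,.159])
for n,I in(("side",S),("top",T)):
    for nm,w in(("arm mid",[*(c+.035*d),z+.005]),("hub top edge",[*(c-.009*d),z+.026]),("hole",[*(c+.063*d),z+.005]),("pegtop",[*c,.162])):
        q=proj(n,w);print(n,nm,q.round(1),I[int(round(q[1])),int(round(q[0]))])
```

```text
top spool (np.float64(176.46), np.float64(158.62), 107)
top spool (np.float64(176.63), np.float64(158.34), 105)
side spool (np.float64(153.21), np.float64(288.03), 61)
side spool (np.float64(153.07), np.float64(288.24), 58)Traceback (most recent call last):
  File "<stdin>", line 11, in <module>
  File "<stdin>", line 9, in shift
AttributeError: 'float' object has no attribute 'round'
```

Run:
```python
from h import *
T=arm.read_camera("top");S=arm.read_camera("side")
def shift(a,b,box,n):
    x0,y0,x1,y1=box;t=a[y0:y1,x0:x1];r=cv2.matchTemplate(b[y0-5:y1+5,x0-5:x1+5],t,5);_,v,_,l=cv2.minMaxLoc(r);print(n,round(v,3),l[0]-5,l[1]-5)
t3=cv2.imread("pics/t3.png");s3=cv2.imread("pics/s3.png");t0=cv2.imread("pics/top0.png");s0=cv2.imread("pics/side0.png")
shift(t3,T,(234,132,252,152),"sleeve top");shift(s3,S,(200,203,222,230),"sleeve side");shift(t3,T,(200,148,222,175),"handle")
shift(t0,T,(415,213,428,228),"strip sleeve");shift(s0,S,(395,162,413,182),"strip sleeve side");shift(s0,S,(295,168,320,188),"bat side");shift(t0,T,(350,138,368,168),"bat")
z=.125;d=np.array([.096,.995]);c=np.array([.542,.159])
for n,I,I3 in(("side",S,s3),("top",T,t3)):
    for nm,w in(("arm mid",[*(c+.035*d),z+.005]),("hub top edge",[*(c-.009*d),z+.026]),("hole",[*(c+.063*d),z+.005]),("arm end",[*(c+.07*d),z+.005]),("beyond",[*(c+.08*d),z+.005]),("pegtop",[*c,.162])):
        q=proj(n,w);i=(int(round(q[1])),int(round(q[0])));print(n,nm,q.round(1),I[i],"before",I3[i])
```

```text
sleeve top 0.977 0 0
sleeve side 0.943 0 0
handle 0.958 0 0
strip sleeve 0.571 1 0
strip sleeve side 0.486 -1 0
bat side 0.366 0 0
bat 0.986 0 0
side arm mid [237.9 291. ] [147 158 168] before [68 69 75]
side hub top edge [253.8 271.7] [ 93 102 109] before [ 54  82 128]
side hole [226.5 300.4] [67 71 75] before [68 70 72]
side arm end [223.6 302.9] [149 160 170] before [68 71 74]
side beyond [219.3 306.3] [69 72 75] before [71 74 78]
side pegtop [249.6 271.7] [137 148 158] before [129 141 151]
top arm mid [212.2 206.3] [156 168 170] before [ 57  86 128]
top hub top edge [226.6 206.4] [122 128 133] before [27 27 23]
top hole [201.9 205.5] [120 125 128] before [ 55  85 129]
top arm end [199.4 205.4] [144 153 158] before [ 54  84 127]
top beyond [195.7 205.1] [ 54  84 127] before [ 59  90 129]
top pegtop [222.2 205.7] [119 127 130] before [124 133 139]
```

Run:
```python
from h import *
T=arm.read_camera("top");S=arm.read_camera("side")
for n,I0,I,(x0,y0,x1,y1) in(("top",cv2.imread("pics/top0.png"),T,(412,210,432,232)),("side",cv2.imread("pics/side0.png"),S,(393,160,415,184))):
    for J in(I0,I):
        h=cv2.cvtColor(J[y0:y1,x0:x1],cv2.COLOR_BGR2HSV);m=cv2.inRange(h,(14,90,60),(30,255,255));v,u=np.nonzero(m);print(n,len(u),u.mean(),v.mean(),h.reshape(-1,3).mean(0))
```

```text
top 91 9.582417582417582 10.791208791208792 [ 20.18409091 107.73863636 146.35681818]
top 78 8.91025641025641 11.41025641025641 [ 20.54090909 105.425      122.94090909]
side 120 9.933333333333334 11.958333333333334 [ 13.55681818 115.93371212 166.34280303]
side 110 9.9 12.39090909090909 [ 13.75189394 109.85416667 134.19318182]
```

Everything is in place; the image around the strip sleeve is only darker, from the arm's shadow. I'll hand the job in.

```bash
python3 -c "
from workcell import arm
print(arm.job_done())"
```

```text
the job is handed in; nothing more can be done
None
```

I turned the tree's empty branch over the nose, pressed the steel crank home at about 15 N for 0.8 s and released it; the hung parts, strip sleeve and bat show no movement in the camera checks, and the job is handed in.

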